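# Open and hold the light-shield gate of an imaging chamber

### The arm

A 6-joint arm with a two-finger parallel gripper is mounted at the origin on the work surface. World frame = base frame: x ahead of the robot, y to its left, z up, the work surface at z = 0. Lengths are in m, angles in rad, forces in N, time in s.
With the tool pointing down it reaches from about 0.425 to 0.95 m from the base axis. Payload 3.5 kg.
Tool frame: the origin (TCP) lies midway between the tips of the shut fingers; the grasp point (between the pads) lies 19 mm behind it; z points along the fingers, y is the direction in which the jaws open and shut (so a half turn about z gives the same grasp; the last joint's range is limited). The gripper opens to 85 mm and grips with 20 to 120 N. Pads are 22 mm wide; open, the fingers measure 114 mm over their backs; the gripper's body (76 mm by 85 mm) begins 54 mm behind the grasp point. The pads swing forward as they close: fully open they stand 13 mm farther back than shut.
Start: joints at [-1.433, 0.286, 1.577, -0, 1.279, -0.15], TCP at [0.192, -0.647, 0.231] pointing down, gripper open.
Joint ranges: [-2.77, 2.77], [-0.9, 2.22], [0.21, 2.48], [-1.53, 4.67], [0.24, 2.81], [-2.84, 2.84]. Speed limits (rad/s): [2.79, 2.79, 3.14, 3.14, 3.14, 3.14].

### API

Orientations are given as a unit quaternion [x, y, z, w].
In Python, from plant import ctrl gives the robot as it stands.
- The arm moves only by the tool apply_moves, never from a script. Its argument "moves" is a list that holds one entry, the list of rows, each a list of 7 numbers: the shift along the tool's x, y, z in m, then the turn, a rotation vector about the tool's x, y, z in degrees, then the gripper's target within -1 to 1 (shut at 1, half-way at 0, fully open at -1). In form: [[[tx, ty, tz, ax, ay, az, hand], ...]]. A call has 1 to 12 rows; each row shifts and turns the pose as measured when the row begins, along the tool's axes as they then stand; what a row does not reach is not made up. A row lasts 1/10 s, in which the tool goes at most 50 mm and 8.59 degrees, less where a joint would pass 70% of its speed; a pose out of reach is approached as far as the arm can. A call with a gripper value outside its range is refused whole. The fingers move at their own pace and stop on an object; "force" is the grip in N (left out, the last holds). Time passes only in rows, so rows that do not move let the fingers close. It gives the time, the measured TCP pose, the force and the opening at its end, in the units of the state.
- ctrl.get_state(): the state, without advancing time (a new reading comes with each control period).
- ctrl.read_camera(name): name is "scene" or "top" or "wrist"; returns the picture (480x640x3 uint8, red, green, blue); there is no depth.
- ctrl.get_calibration(name): a dict with "camera_matrix" (3x3 intrinsics, pixels), "cam_to_world" (4x4, takes a point from camera to world coordinates). Camera axes: x right, y up, looking along -z (the intrinsics and any distortion apply to the point x, -y, -z); pixel columns grow to the right and rows downward; lengths in m; the calibration is good to about 2 mm. The wrist camera is an equidistant fisheye: a pixel r from the principal point sees the ray r / f radians off the axis. A picture is of the moment at which its call begins: read the wrist's pose just before it. get_calibration takes no time and is no camera call; for the wrist camera it gives the pose at the moment of the call.
- ctrl.sign_off(): hands the job in, once; it reports no verdict.
The state is a dict: "time": time; "qpos": joint angles; "dq": joint speeds; "joint_efforts": joint torques, N m; "eef_pos": TCP position; "tcp_rot": TCP orientation; "contact_force": force on the tool from outside, world axes, zero at the start; "wrist_torque": the same for the moment, N m; "opening": opening from 0.0 (shut) to 1.0 (fully open).
Only numpy, scipy, OpenCV 4.12 (cv2) and the standard library are available. Lean on these libraries where they do the work, as an engineer would, in place of code of your own. Each camera call takes 0.05 s, during which the arm holds its last target. There are 200 camera calls.

### The job

Make the imaging chamber ready for loading: push the shutter slide on its right-hand housing straight in until it clicks home, then squeeze the broad catch on the chamber's top until it snaps open, and only after that the narrow one. Take the gate's upright steel post, swing the gate out past its half-open click to nearly square with the chamber's front, and finish while still gripping the post and holding the gate wide open, without shifting the loose things standing around.

Things in the scene. Friction and masses are not known exactly. Their poses are not given: they have to be found in the camera images.
- chamber: White sample chamber with a flat dark top, fixed. Origin on the table, mid-front; x points in (away from the robot), y left along the front, z up. Box x 0 to 260, y -150 to 160 mm, top at z = 130 mm; a lens port 32 mm tall, 72 mm wide stands on it at (195, 30). White shutter housing at its right end: x -75 to 75, y -215 to -155 mm, top at 130 mm. The dark gate closes the front.
- shutter (a joint): Travel of the shutter slide (m) along chamber +x (in): 0 to 0.02 at the start, 0.060 home in its spring detent (stop at 0.0605). The spring resists with up to about 9 N from about 0.034 to 0.048, then snaps it home, where it stays.
- shutter_tab (a point): Centre of the top of the shutter's upright aluminium tab, 10 mm thick along chamber x, 30 mm wide, standing 36 mm above the housing; this point is 166 mm above the table, at chamber y = -185 mm, x = -50 mm + shutter. A low steel stop block stands on the housing beyond it, at x = 70 mm, 6 mm tall.
- catch_broad: Base of the broad catch, squeezed first. Origin: centre of the base's underside (50 x 50 x 4 mm), on the chamber's top (130 mm up), axes as the chamber's. It stands over the gate's left or right half. Two upright plates, 46 mm long in x, 6 mm thick, tops 38 mm above the origin: fixed thumb plate, outer face at y = +22 mm; moving paddle, outer face at y = -22 mm at rest, -10 mm when squeezed.
- catch_narrow: Base of the narrow catch, squeezed second. Origin: centre of the base's underside (50 x 50 x 4 mm), on the chamber's top (130 mm up), axes as the chamber's. It stands over the gate's left or right half. Two upright plates, 14 mm long in x, 6 mm thick, tops 38 mm above the origin: fixed thumb plate, outer face at y = +22 mm; moving paddle, outer face at y = -22 mm at rest, -10 mm when squeezed.
- broad_paddle (a joint): Travel of the broad catch's paddle (m) towards its thumb plate: 0 latched, 0.012 squeezed home. Width over both plates 44 mm latched, 32 mm squeezed (then centred 6 mm to +y of the catch's origin). Takes about 8 to 12 N; past half way it snaps home and stays when let go. Its low arm and hook reach forward over the gate's top edge and hold the gate while latched.
- narrow_paddle (a joint): Travel of the narrow catch's paddle (m) towards its thumb plate: 0 latched, 0.012 squeezed home. Width over both plates 44 mm latched, 32 mm squeezed (then centred 6 mm to +y of the catch's origin). Takes about 8 to 12 N; past half way it snaps home and stays when let go. Its low arm and hook reach forward over the gate's top edge and hold the gate while latched.
- gate (a joint): Gate angle (rad): 0 shut; grows as the right-hand (-y) end swings out to the robot, clockwise from above; stop at 1.5. A detent resists to about 0.3 (about 7 N at the post), then the gate falls into a notch near 0.46; beyond, a spring pushes it back to the notch (about 7 N at the post at 1.3), so it must be held. With a catch latched it opens under 0.1.
- gate_hinge (a point): Point on the gate's vertical hinge axis, 130 mm above the table, at chamber (-6, 130) mm. The gate is a dark panel 262 mm wide, 12 mm thick, top edge 115 mm above the table, with two tongues reaching 149 mm.
- gate_post: The gate's handle: upright round steel post, 18 mm diameter, on the gate's front. Origin on its axis at table height; it reaches from 30 to 195 mm above the table, its upper 60 mm clear of the chamber to pinch from above. 130 mm from the hinge along the gate, 20 mm in front of the gate's middle plane: chamber (-26, 0) mm when shut. Its axes turn with the gate (parallel to the chamber's when shut).
- oil_bottle: Bystander: small amber bottle, 30 mm across, 62 mm tall, standing on the chamber's top plate
- vial: Bystander: white vial, 24 mm across, 38 mm tall, standing on the chamber's top plate behind the catches
- dish: Bystander: closed clear dish, 64 mm across, 18 mm tall, on the table left of the chamber
- tip_box: Bystander: grey box 85 x 120 x 55 mm, on the table in front of the shutter housing
- slide_box: Bystander: flat white box 90 x 140 x 34 mm, on the table left of the chamber
- jar: Bystander: white jar 56 mm across, 70 mm tall, on the table right of the chamber
- driver: Bystander: screwdriver 170 mm long lying on the table at the left

How it is judged:
On the way, in this order (a step that is already met when the one before it is completed fails the run):
1. the shutter slide is pushed home into its detent (value of joint shutter above 0.056 m), for 0.1 s.
2. then the broad catch is squeezed open (value of joint broad_paddle above 0.009 m), for 0.1 s.
3. then the narrow catch is squeezed open (value of joint narrow_paddle above 0.009 m), for 0.1 s.
4. then the gate is swung past its half-open detent, by its post (value of joint gate above 0.8 rad and contact force between the fingers and gate_post above 1.5 N), for 0.1 s.
At the end, for the whole second after the job is handed in: The shutter is home (over 56 mm), both paddles are squeezed home (over 9 mm), and the gate is held still (under 0.15 rad/s) at more than 1.15 rad (66 degrees) by the fingers on its post (over 1.5 N), nothing else propping the post (value of joint shutter above 0.056 m and value of joint each of broad_paddle, narrow_paddle above 0.009 m and value of joint gate between 1.15 and 1.52 rad and velocity of joint gate between -0.15 and 0.15 rad/s and contact force between the fingers and gate_post above 1.5 N and contact force between gate_post and tip_box below 0.2 N and contact force between gate_post and dish below 0.2 N); the arm keeps its last pose, push and grip.
It fails at once if one of the loose bystanders is shifted by more than 30 mm (distance of any of oil_bottle, vial, dish, tip_box, slide_box, jar, driver from where it was at the start of the episode above 0.03 m).
It also fails if it takes over 64 s, if anything falls off the work surface, if the arm or the gripper's body presses on something with over 40 N, if the wrist force passes 120 N, or if a joint passes its speed limit or range.

## Working session

There is one attempt and no reset: what is moved stays moved. The work goes in short steps, Python scripts to look and compute and a tool call to move; the robot and the scene stay as the last step left them, time stands still between calls to the robot, and variables do not carry over. Pictures are saved under pics/ and viewed, about 8 in all and at most 12, crops included, and the job is handed in when it is done.

Besides the shell and the picture viewer there is one more tool, called after "Call:" in YAML: its name, and indented under it one key for each argument. apply_moves: Moves the arm, as the interface text tells. Its arguments: {"type":"object","properties":{"moves":{"type":"array","items":{"type":"array","items":{"type":"array","items":{"type":"number"}}}},"force":{"type":"number"}},"required":["moves"]}

```bash
ls; mkdir -p pics; python3 - <<'E'
from plant import ctrl
import cv2
for n in ["scene","top"]:
    cv2.imwrite(f"pics/{n}0.png",ctrl.read_camera(n)[:,:,::-1])
    c=ctrl.get_calibration(n);print(n,c)
print(ctrl.get_state())
E
```

```text
pics
scene {'camera_matrix': array([[478.21407114,   0.        , 319.03293692],
       [  0.        , 478.21407114, 237.73930415],
       [  0.        ,   0.        ,   1.        ]]), 'cam_to_world': array([[-0.64717562, -0.45405761,  0.61236868,  1.21971772],
       [ 0.76200846, -0.36157443,  0.53722159,  0.64250985],
       [-0.0225127 ,  0.81430683,  0.5799979 ,  0.73667616],
       [ 0.        ,  0.        ,  0.        ,  1.        ]])}
top {'camera_matrix': array([[437.03299857,   0.        , 317.87796783],
       [  0.        , 437.03299857, 237.59844756],
       [  0.        ,   0.        ,   1.        ]]), 'cam_to_world': array([[ 0.01974441,  0.99288439, -0.11743404,  0.45548306],
       [-0.99974366,  0.02090823,  0.00868666,  0.06097123],
       [ 0.01108019,  0.11723242,  0.99304269,  1.16071068],
       [ 0.        ,  0.        ,  0.        ,  1.        ]])}
{'time': 0.1, 'qpos': array([-1.43303213e+00,  2.87102503e-01,  1.57803467e+00, -4.73632248e-06,
        1.27859509e+00, -1.50024283e-01]), 'dq': array([ 3.72332176e-04, -1.96936921e-03, -2.93538831e-03, -8.06791939e-04,
        2.13109881e-05,  2.74697334e-04]), 'joint_efforts': array([ 7.91918719e-04, -4.07296336e+01, -2.93700600e+01, -1.63934678e-04,
        3.40648119e-03, -1.10344075e-05]), 'eef_pos': array([ 0.1915159 , -0.64664142,  0.23006634]), 'tcp_rot': array([ 9.89664410e-01,  1.43398783e-01,  4.29090658e-06, -1.06979970e-03]), 'contact_force': array([ 0.52983416, -0.73703806, -0.4170737 ]), 'wrist_torque': array([ 0.03969071,  0.02348325, -0.00171565]), 'opening': 0.9957454293900185}
```

View pics/top0.png

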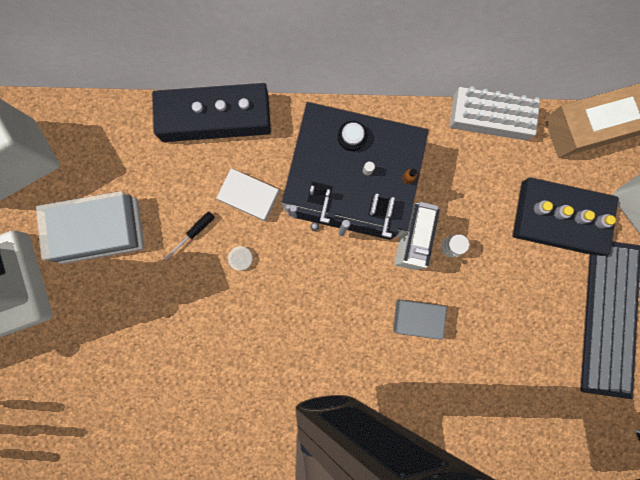

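View pics/scene0.png

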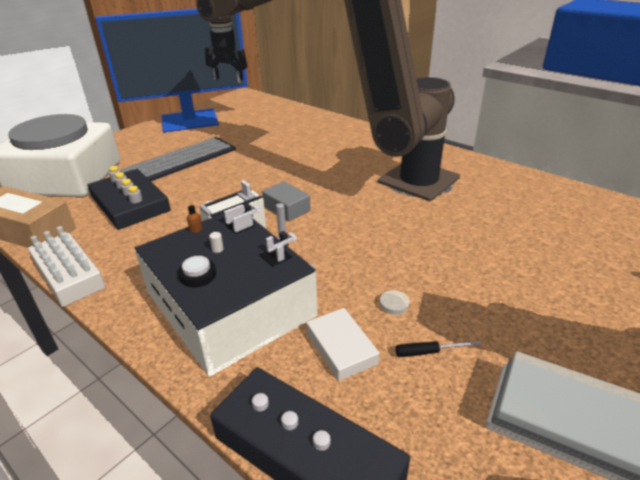

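The top view shows the chamber at px (285–428, 103–235), yawed by about 10°. The catches are near (320,195) and (383,207), the post near (344,228) and the shutter tab near (420,253). I'll enlarge both views to get pixel positions.

```bash
python3 - <<'E'
import cv2
a=cv2.imread("pics/top0.png")[95:275,275:475]
cv2.imwrite("pics/top0c.png",cv2.resize(a,None,fx=4,fy=4,interpolation=cv2.INTER_CUBIC)[:600*2][0:720])
a=cv2.imread("pics/top0.png")[95:245,280:480]
cv2.imwrite("pics/c1.png",cv2.resize(a,(800,600),interpolation=cv2.INTER_CUBIC))
b=cv2.imread("pics/scene0.png")[170:370,125:391]
cv2.imwrite("pics/c2.png",cv2.resize(b,(798,600),interpolation=cv2.INTER_CUBIC))
E
```

```text
(no output)
```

View pics/c1.png

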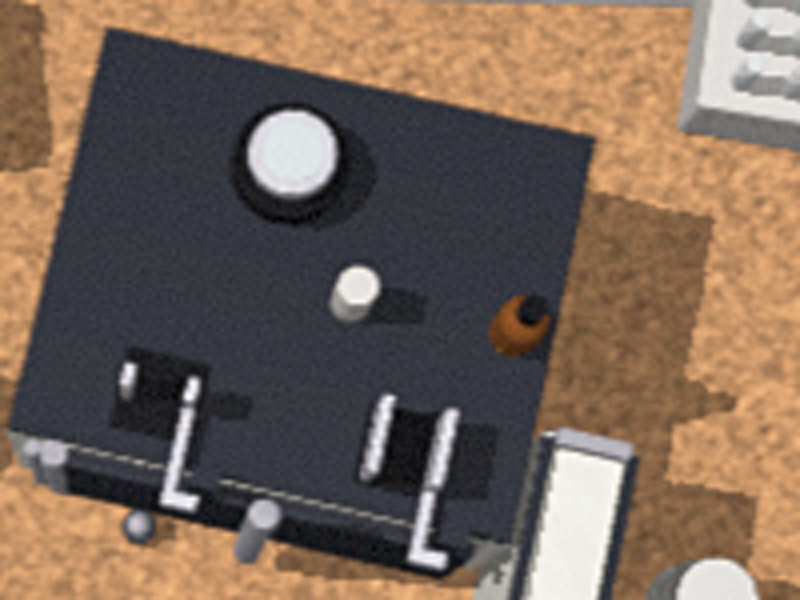

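View pics/c2.png

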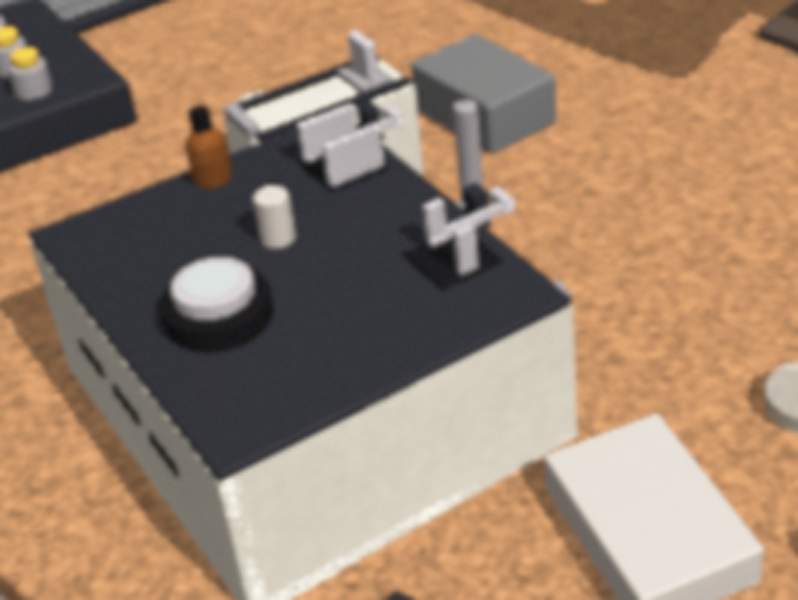

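The broad catch is on the right half: thumb top at c1 (380,437), paddle top (443,449). The narrow catch is on the left: (129,372) and (193,385). The post top is at c1 (266,513), c2 (466,104). I'll fit the chamber pose from both views.

```bash
cat > h.py <<'E'
import numpy as np, cv2
from plant import ctrl
from scipy.optimize import least_squares
def proj(P,name):
    c=ctrl.get_calibration(name);T=np.linalg.inv(c["cam_to_world"]);p=T[:3,:3]@P+T[:3,3]
    K=c["camera_matrix"];return np.array([K[0,2]+K[0,0]*p[0]/-p[2],K[1,2]+K[1,1]*-p[1]/-p[2]])
def c2w(p,x): # chamber mm -> world
    c,s=np.cos(x[2]),np.sin(x[2]);p=np.array(p)/1000
    return np.array([x[0]+c*p[0]-s*p[1],x[1]+s*p[0]+c*p[1],p[2]])
def c1(u,v):return np.array([280+(u+.5)/4-.5,95+(v+.5)/4-.5])
def c2(u,v):return np.array([125+(u+.5)/3-.5,170+(v+.5)/3-.5])
E
python3 - <<'E'
from h import *
# params X,Y,yaw, bx,by,nx,ny,s (mm)
def obs(x):
    b=x[3:5];n=x[5:7];s=x[7]
    return [("top",(260,160,130),c1(108,29)),("top",(260,-150,130),c1(594,137)),("top",(0,160,130),c1(12,432)),
    ("scene",(260,-150,130),c2(32,235)),("scene",(260,160,130),c2(222,475)),("scene",(0,160,130),c2(570,298)),("scene",(0,160,0),c2(576,436)),
    ("top",(-26,0,195),c1(266,513)),("scene",(-26,0,195),c2(466,104)),
    ("top",(b[0],b[1]+19,168),c1(381,436)),("top",(b[0],b[1]-19,168),c1(444,449)),
    ("top",(n[0],n[1]+19,168),c1(129,370)),("top",(n[0],n[1]-19,168),c1(193,384)),
    ("scene",(b[0],b[1]+19,168),c2(354,146)),("scene",(b[0],b[1]-19,168),c2(330,118)),
    ("scene",(n[0],n[1]+19,168),c2(466,228)),("scene",(n[0],n[1]-19,168),c2(433,205)),
    ("top",(-50+s,-185,166),np.array([421,251.])),("scene",(-50+s,-185,166),c2(361,38))]
f=lambda x:np.concatenate([proj(c2w(p,x),n)-u for n,p,u in obs(x)])
r=least_squares(f,[.6,.05,-.2,40,-80,40,80,10],loss="soft_l1",x_scale=[.1,.1,.1,10,10,10,10,10])
print(r.x.round(4));print(f(r.x).reshape(-1,2).round(1).tolist())
np.save("x.npy",r.x)
# bystanders
def ray(uv,name,z):
    c=ctrl.get_calibration(name);K=c["camera_matrix"];T=c["cam_to_world"]
    d=T[:3,:3]@np.array([(uv[0]-K[0,2])/K[0,0],-(uv[1]-K[1,2])/K[1,1],-1]);return T[:3,3]+d*(z-T[2,3])/d[2]
X=r.x
def w2c(p):
    c,s=np.cos(X[2]),np.sin(X[2]);d=p[:2]-X[:2];return (1000*np.array([c*d[0]+s*d[1],-s*d[0]+c*d[1]])).round()
for n,uv,z in [("vial",c1(358,280),.168),("oil",c1(533,310),.192),("jar",(459,245),.07),("dish",(240,258),.018),
 ("tipA",(396,301),.055),("tipB",(446,306),.055),("tipC",(443,338),.055),("tipD",(395,333),.055)]:
    p=ray(uv,"top",z);print(n,p.round(3),w2c(p))
for q in [(-26,0,195),(-55,-185,166),(X[3],X[4],168),(X[5],X[6],168),(-6,130,130)]:
    w=c2w(q,X);print(q,w.round(4),np.hypot(w[0],w[1]).round(3))
a=cv2.imread("pics/top0.png")[195:345,300:500]
o=cv2.resize(a,(800,600),interpolation=cv2.INTER_CUBIC)
for q in [(-50+X[7],-185,166),(-50+X[7]-5,-200,166),(-50+X[7]+5,-170,166),(-26,0,195),(X[3]+23,X[4]+22,168),(X[3]-23,X[4]-22,168),(X[3]-23,X[4]+22,168),(X[5]+7,X[6]-22,168),(X[5]-7,X[6]+22,168),(75,-215,130),(-75,-155,130),(-75,-215,130),(0,160,130)]:
    u=proj(c2w(q,X),"top");v=((u-[300,195]+.5)*4-.5).astype(int);cv2.circle(o,tuple(map(int,v)),3,(0,0,255),1)
cv2.imwrite("pics/ov.png",o)
E
```

```text
[ 6.29200e-01 -1.37000e-02 -2.07000e-01  3.86690e+01 -7.45787e+01
  4.23419e+01  7.56313e+01  5.67260e+00]
[[-1.2, -1.2], [0.3, -0.4], [-2.0, -0.9], [-1.5, -2.1], [-0.9, -0.7], [1.3, -1.3], [0.9, -0.7], [-0.7, 0.2], [-0.1, -0.6], [-0.8, -0.4], [-0.5, 0.0], [-0.7, 0.1], [-0.7, 0.3], [-0.1, -4.4], [-0.6, -2.0], [-1.0, -0.1], [-0.3, -0.9], [0.5, -0.3], [0.2, -0.9]]
vial [ 0.747 -0.064  0.168] [126. -25.]
oil [ 0.725 -0.161  0.192] [ 124. -124.]
jar [ 0.573 -0.304  0.07 ] [   5. -296.]
dish [0.533 0.253 0.018] [-149.  242.]
tipA [ 0.43  -0.148  0.055] [-167. -172.]
tipB [ 0.42  -0.274  0.055] [-151. -297.]
tipC [ 0.341 -0.265  0.055] [-230. -305.]
tipD [ 0.351 -0.145  0.055] [-245. -186.]
(-26, 0, 195) [ 0.6038 -0.0084  0.195 ] 0.604
(-55, -185, 166) [ 0.5374 -0.1835  0.166 ] 0.568
(np.float64(38.669037761208074), np.float64(-74.57871632223511), 168) [ 0.6517 -0.0947  0.168 ] 0.659
(np.float64(42.34188079309703), np.float64(75.63128181714194), 168) [0.6862 0.0516 0.168 ] 0.688
(-6, 130, 130) [0.65   0.1147 0.13  ] 0.66
```

View pics/ov.png

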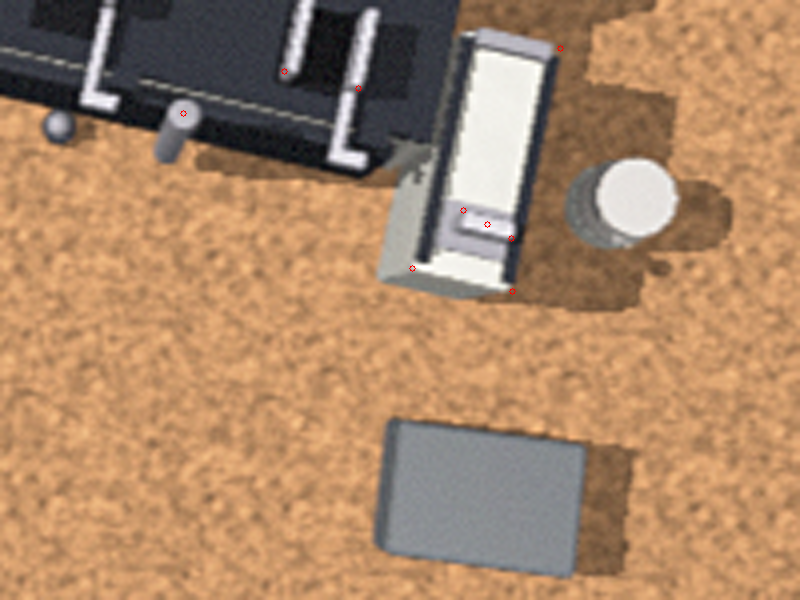

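The overlay agrees with the picture: tab at (488,226), post at (183,113), plate ends within about 1.5 px. My plan is to keep the tool's x along chamber x, push the tab with shut fingers, squeeze each catch centred 6 mm to +y, then pinch the post.

```bash
cat >> h.py <<'E'
from scipy.spatial.transform import Rotation as R
X=np.load("x.npy") if __import__("os").path.exists("x.npy") else None
def go(x,y,z):
    s=ctrl.get_state();r=R.from_quat(s["tcp_rot"]);yaw=X[2]
    G=R.from_matrix(np.array([[np.cos(yaw),np.sin(yaw),0],[np.sin(yaw),-np.cos(yaw),0],[0,0,-1]]))
    d=r.inv().apply(c2w((x,y,z),X)-s["eef_pos"]);rv=(r.inv()*G).as_rotvec(degrees=True)
    print("t",s["time"],"shift mm",(d*1000).round(1),"rot",rv.round(2),"F",s["contact_force"].round(1),"op",round(s["opening"],3))
    return s
def here():
    s=ctrl.get_state();c,q=np.cos(X[2]),np.sin(X[2]);d=s["eef_pos"]-[X[0],X[1],0]
    print("chamber mm",(1000*np.array([c*d[0]+q*d[1],-q*d[0]+c*d[1],d[2]])).round(1))
E
python3 -c "
from h import *
go(-82,-185,230)"
```

```text
t 0.1 shift mm [ 439.3 -358.8    1. ] rot [-1.200e-01  1.000e-02  2.835e+01] F [ 0.5 -0.7 -0.4] op 0.996
```

Call:
apply_moves:
  moves:
    - [[0.036, -0.029, 0, 0, 0, 0, 1], [0.036, -0.029, 0, 0, 0, 0, 1], [0.036, -0.029, 0, 0, 0, 0, 1], [0.036, -0.029, 0, 0, 0, 0, 1], [0.036, -0.029, 0, 0, 0, 0, 1], [0.036, -0.029, 0, 0, 0, 0, 1], [0.036, -0.029, 0, 0, 0, 0, 1], [0.036, -0.029, 0, 0, 0, 0, 1], [0.036, -0.029, 0, 0, 0, 0, 1], [0.036, -0.029, 0, 0, 0, 0, 1], [0.036, -0.029, 0, 0, 0, 0, 1], [0, 0, 0, 0, 0, 0, 1]]
  force: 30

```text
time: 1.3
eef_pos: [0.4881, -0.2109, 0.2241]
tcp_rot: [0.99, 0.14, -0.001, -0.006]
contact_force: [-0.8, -1.6, 0.1]
opening: 0.004
```

```bash
python3 -c "
from h import *
go(-82,-185,230);here()"
```

```text
t 1.3 shift mm [ 31.1 -25.4  -5.6] rot [-0.68  0.21 28.  ] F [-0.8 -1.6  0.1] op 0.004
chamber mm [ -97.6 -222.   224.1]
```

Call:
apply_moves:
  moves:
    - [[0, 0, 0, -0.3, 0, 7, 1], [0, 0, 0, -0.2, 0, 7, 1], [0, 0, 0, 0, 0, 7, 1], [0, 0, 0, 0, 0, 7, 1], [0, 0, 0, 0, 0, 0, 1]]

```text
time: 1.8
eef_pos: [0.4865, -0.2098, 0.2214]
tcp_rot: [0.994, -0.111, -0.004, -0.001]
contact_force: [0.5, 0.0, -0.6]
opening: -0.001
```

```bash
python3 -c "
from h import *
go(-82,-185,230);here()"
```

```text
t 1.8 shift mm [ 16.8 -36.5  -8.7] rot [-0.12  0.49 -0.84] F [ 0.5  0.  -0.6] op -0.001
chamber mm [ -99.4 -221.2  221.4]
```

Call:
apply_moves:
  moves:
    - [[0.0085, -0.018, 0, 0, 0.3, -0.5, 1], [0.0085, -0.018, 0, 0, 0, -0.3, 1], [0, 0, 0, 0, 0, 0, 1], [0, 0, 0.04, 0, 0, 0, 1], [0, 0, 0.038, 0, 0, 0, 1], [0, 0, 0, 0, 0, 0, 1]]

```text
time: 2.4
eef_pos: [0.5098, -0.1818, 0.1421]
tcp_rot: [0.995, -0.098, -0.001, 0.001]
contact_force: [0.1, -0.5, -0.4]
opening: 0.001
```

```bash
python3 -c "
from h import *
go(-8,-185,143);here()"
```

```text
t 2.4 shift mm [74.4 -3.2 -1. ] rot [0.07 0.09 0.62] F [ 0.1 -0.5 -0.4] op 0.001
chamber mm [ -82.3 -189.   142.1]
```

Call:
apply_moves:
  moves:
    - [[0.012, -0.003, 0, 0, 0, 0.6, 1], [0.01, 0, 0, 0, 0, 0, 1], [0.008, 0, 0, 0, 0, 0, 1], [0.008, 0, 0, 0, 0, 0, 1], [0.008, 0, 0, 0, 0, 0, 1], [0.008, 0, 0, 0, 0, 0, 1], [0.008, 0, 0, 0, 0, 0, 1], [0.007, 0, 0, 0, 0, 0, 1], [0, 0, 0, 0, 0, 0, 1]]

```text
time: 3.3
eef_pos: [0.5632, -0.1914, 0.1469]
tcp_rot: [0.994, -0.1, -0.036, -0.003]
contact_force: [-4.6, -0.1, -0.5]
opening: -0.001
```

```bash
python3 -c "
from h import *
go(-8,-185,143);here()"
```

```text
t 3.3 shift mm [20.4 -2.3  2.5] rot [0.06 4.09 0.39] F [-4.6 -0.1 -0.5] op -0.001
chamber mm [ -28.1 -187.5  146.9]
```

Call:
apply_moves:
  moves:
    - [[0.01, 0, 0.002, 0, 1, 0, 1], [0.01, 0, 0.001, 0, 1, 0, 1], [0.01, 0, 0, 0, 1, 0, 1], [0.01, 0, 0, 0, 1, 0, 1], [0, 0, 0, 0, 0, 0, 1]]

```text
time: 3.8
eef_pos: [0.5843, -0.1961, 0.1466]
tcp_rot: [0.995, -0.097, -0.034, -0.003]
contact_force: [-0.4, -0.1, 0.3]
opening: 0.001
```

```bash
python3 -c "
from h import *
go(-8,-185,143);here()"
```

```text
t 3.8 shift mm [-1.2 -2.7  3.7] rot [0.02 3.88 0.69] F [-0.4 -0.1  0.3] op 0.001
chamber mm [  -6.5 -187.7  146.6]
```

Call:
apply_moves:
  moves:
    - [[0.004, 0, 0.001, 0, 2, 0, 1], [0.004, 0, 0.001, 0, 2, 0, 1], [0.004, 0, 0, 0, 0, 0, 1]]

```text
time: 4.1
eef_pos: [0.5859, -0.1962, 0.1463]
tcp_rot: [0.995, -0.096, -0.016, -0.002]
contact_force: [-16.4, 3.5, 3.9]
opening: -0.002
```

```bash
python3 -c "
from h import *
go(-30,-185,230);here()
a=ctrl.read_camera('scene')[:,:,::-1][150:300,150:350]
b=ctrl.read_camera('top')[:,:,::-1][170:270,350:483]
cv2.imwrite('pics/s1.png',np.hstack([cv2.resize(a,(400,300)),cv2.resize(b,(400,300))]))"
```

```text
t 4.1 shift mm [-27.8  -3.  -82.8] rot [-0.08  1.89  0.87] F [-16.4   3.5   3.9] op -0.002
chamber mm [  -4.9 -187.5  146.3]
```

View pics/s1.png

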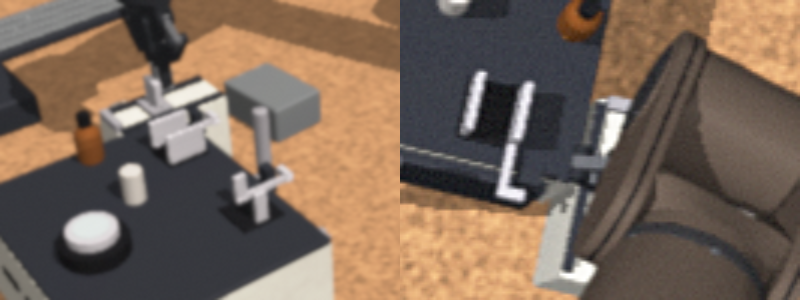

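The shutter is home: the spring force dropped, then 16 N built up against the stop at TCP x −5 mm, where I expected it. Next I'll retreat upwards, open, and go over the broad catch.

Call:
apply_moves:
  moves:
    - [[-0.012, 0, 0, 0, 0.8, 0.4, 1], [-0.008, 0, 0, 0, 0.8, 0.4, 1], [0, 0, -0.04, 0, 0, 0, 1], [0, 0, -0.045, 0, 0, 0, 1], [0, 0, 0, 0, 0, 0, -1]]

```text
time: 4.7
eef_pos: [0.5702, -0.194, 0.2377]
tcp_rot: [0.995, -0.103, 0.004, 0.001]
contact_force: [0.7, -0.5, 0.6]
opening: 0.158
```

```bash
python3 -c "
from h import *
go(39,-69,230);here()"
```

```text
t 4.7 shift mm [  59.7 -119.5    8.1] rot [ 0.04 -0.44  0.01] F [ 0.7 -0.5  0.6] op 0.158
chamber mm [ -20.7 -188.5  237.7]
```

Call:
apply_moves:
  moves:
    - [[0.015, -0.03, 0, 0, -0.3, 0, -1], [0.015, -0.03, 0, 0, 0, 0, -1], [0.015, -0.03, 0, 0, 0, 0, -1], [0.015, -0.03, 0, 0, 0, 0, -1], [0, 0, 0, 0, 0, 0, -1], [0, 0, 0, 0, 0, 0, -1]]

```text
time: 5.3
eef_pos: [0.6634, -0.0878, 0.2451]
tcp_rot: [0.994, -0.105, 0.014, 0.003]
contact_force: [0.1, 0.5, 0.4]
opening: 0.997
```

```bash
python3 -c "
from h import *
go(39,-69,141);here()"
```

```text
t 5.3 shift mm [-12.6   3.3 103.8] rot [ 0.15 -1.59 -0.15] F [0.1 0.5 0.4] op 0.997
chamber mm [ 48.7 -65.4 245.1]
```

Call:
apply_moves:
  moves:
    - [[-0.01, 0.003, 0.02, 0, -1.6, 0, -1], [0, 0, 0.02, 0, 0, 0, -1], [0, 0, 0, 0, 0, 0, -1]]

```text
time: 5.6
eef_pos: [0.6514, -0.0912, 0.2019]
tcp_rot: [0.994, -0.106, -0.001, 0.002]
contact_force: [-0.7, 0.2, -1.1]
opening: 0.997
```

```bash
python3 -c "
from h import *
go(39,-69,141);here()"
```

```text
t 5.6 shift mm [ 1.5 -2.5 60.8] rot [ 0.19  0.13 -0.28] F [-0.7  0.2 -1.1] op 0.997
chamber mm [ 37.7 -71.3 201.9]
```

Call:
apply_moves:
  moves:
    - [[0.001, -0.0025, 0.02, 0, 0, -0.3, -1], [0, 0, 0.02, 0, 0, 0, -1], [0, 0, 0.018, 0, 0, 0, -1], [0, 0, 0, 0, 0, 0, -1]]

```text
time: 6.0
eef_pos: [0.6494, -0.0932, 0.1407]
tcp_rot: [0.994, -0.106, -0.003, 0.002]
contact_force: [0.7, 0.1, -0.1]
opening: 0.997
```

```bash
python3 -c "
from h import *
go(39,-69,141);here()"
```

```text
t 6.0 shift mm [ 2.9 -4.7 -0.3] rot [ 0.23  0.36 -0.29] F [ 0.7  0.1 -0.1] op 0.997
chamber mm [ 36.1 -73.6 140.7]
```

Now I'll correct y by 4.7 mm and close with 30 N.

Call:
apply_moves:
  moves:
    - [[0.003, -0.005, 0, 0, 0, -0.3, -1], [0, -0.001, 0, 0, 0, 0, -1], [0, 0, 0, 0, 0, 0, 0.2], [0, 0, 0, 0, 0, 0, 0.6], [0, 0, 0, 0, 0, 0, 1], [0, 0, 0, 0, 0, 0, 1], [0, 0, 0, 0, 0, 0, 1], [0, 0, 0, 0, 0, 0, 1]]
  force: 40

```text
time: 6.8
eef_pos: [0.6552, -0.0903, 0.1481]
tcp_rot: [0.995, -0.104, -0.0, 0.004]
contact_force: [0.1, -0.3, -1.0]
opening: 0.36
```

```bash
python3 -c "
from h import *
go(39,-69,141);here()"
```

```text
t 6.8 shift mm [-2.2 -0.6  7.1] rot [ 0.41  0.   -0.05] F [ 0.1 -0.3 -1. ] op 0.36
chamber mm [ 41.2 -69.5 148.1]
```

The opening of 0.36 is about 31 mm, so the broad paddle is squeezed (44 mm when latched). I'll release, rise, and move to the narrow catch.

Call:
apply_moves:
  moves:
    - [[0, 0, 0, 0, 0, 0, -1], [0, 0, 0, 0, 0, 0, -1], [0, 0, 0, 0, 0, 0, -1], [0, 0, 0, 0, 0, 0, -1], [0, 0, -0.035, 0, 0, 0, -1], [0, 0, -0.035, 0, 0, 0, -1], [0, 0, 0, 0, 0, 0, -1]]

```text
time: 7.5
eef_pos: [0.6552, -0.0898, 0.2199]
tcp_rot: [0.995, -0.104, -0.001, 0.003]
contact_force: [-0.3, 0.3, 1.1]
opening: 1.0
```

```bash
python3 -c "
from h import *
go(42.3,81.6,225);here()"
```

```text
t 7.5 shift mm [   1.  -150.6   -5.9] rot [ 0.32  0.1  -0.09] F [-0.3  0.3  1.1] op 1.0
chamber mm [ 41.1 -69.  219.9]
```

Call:
apply_moves:
  moves:
    - [[0, -0.037, 0, 0, 0, 0, -1], [0, -0.037, 0, 0, 0, 0, -1], [0, -0.037, 0, 0, 0, 0, -1], [0, -0.037, 0, 0, 0, 0, -1], [0, 0, 0, 0, 0, 0, -1], [0, 0, 0, 0, 0, 0, -1]]

```text
time: 8.1
eef_pos: [0.6871, 0.0583, 0.2174]
tcp_rot: [0.994, -0.106, -0.001, 0.003]
contact_force: [0.4, -1.0, 0.0]
opening: 0.999
```

```bash
python3 -c "
from h import *
go(42.3,81.6,200);here()"
```

```text
t 8.1 shift mm [ 0.5  0.7 17.4] rot [ 0.33  0.03 -0.28] F [ 0.4 -1.   0. ] op 0.999
chamber mm [ 41.8  82.4 217.4]
```

Call:
apply_moves:
  moves:
    - [[0, 0, 0.025, 0, 0, -0.3, -1], [0, 0, 0.025, 0, 0, 0, -1], [0, 0, 0.025, 0, 0, 0, -1], [0, 0, 0, 0, 0, 0, -1]]

```text
time: 8.5
eef_pos: [0.6868, 0.0539, 0.14]
tcp_rot: [0.995, -0.105, -0.0, 0.003]
contact_force: [-1.0, -0.6, -0.5]
opening: 0.998
```

```bash
python3 -c "
from h import *
go(42.3,81.6,141);here()"
```

```text
t 8.5 shift mm [-0.2 -3.5 -1. ] rot [ 0.37 -0.04 -0.16] F [-1.  -0.6 -0.5] op 0.998
chamber mm [ 42.5  78.1 140. ]
```

Call:
apply_moves:
  moves:
    - [[0, -0.0035, 0, 0, 0, 0, -1], [0, -0.001, 0, 0, 0, 0, -1], [0, 0, 0, 0, 0, 0, 0.2], [0, 0, 0, 0, 0, 0, 0.6], [0, 0, 0, 0, 0, 0, 1], [0, 0, 0, 0, 0, 0, 1], [0, 0, 0, 0, 0, 0, 1], [0, 0, 0, 0, 0, 0, 1]]

```text
time: 9.3
eef_pos: [0.6898, 0.0557, 0.1479]
tcp_rot: [0.994, -0.105, 0.003, 0.005]
contact_force: [0.7, -0.7, -1.8]
opening: 0.356
```

Call:
apply_moves:
  moves:
    - [[0, 0, 0, 0, 0, 0, -1], [0, 0, 0, 0, 0, 0, -1], [0, 0, 0, 0, 0, 0, -1], [0, 0, 0, 0, 0, 0, -1], [0, 0, -0.04, 0, 0, 0, -1], [0, 0, -0.04, 0, 0, 0, -1], [0, 0, -0.02, 0, 0, 0, 0], [0, 0, 0, 0, 0, 0, 0]]

```text
time: 10.1
eef_pos: [0.6894, 0.0568, 0.2518]
tcp_rot: [0.994, -0.106, 0.003, 0.003]
contact_force: [1.1, 0.4, 0.3]
opening: 0.693
```

```bash
python3 -c "
from h import *
go(-26,0,240);here()
a=ctrl.read_camera('scene')[:,:,::-1][170:320,180:380]
b=ctrl.read_camera('top')[:,:,::-1][140:290,280:480]
cv2.imwrite('pics/s2.png',np.hstack([cv2.resize(a,(400,300)),cv2.resize(b,(400,300))]))"
```

```text
t 10.1 shift mm [-70.   81.7  11.9] rot [ 0.35 -0.37 -0.32] F [1.1 0.4 0.3] op 0.693
chamber mm [ 44.4  81.4 251.8]
```

View pics/s2.png

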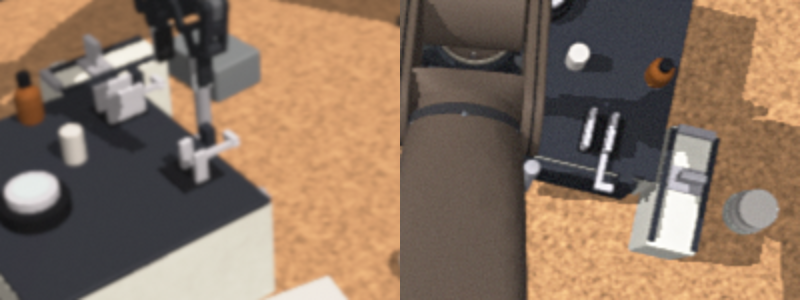

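Both catches are squeezed: the gaps between the plates have narrowed (top inset (588,130) and (610,133)). The shutter tab is in, and the vial and bottle haven't moved. Next is the post.

Call:
apply_moves:
  moves:
    - [[-0.018, 0.021, 0, 0, 0, -0.3, 0], [-0.018, 0.021, 0, 0, 0, 0, 0], [-0.018, 0.021, 0, 0, 0, 0, 0], [-0.014, 0.018, 0, 0, 0, 0, 0], [0, 0, 0, 0, 0, 0, 0], [0, 0, 0, 0, 0, 0, 0]]

```text
time: 10.8
eef_pos: [0.5961, -0.0089, 0.2326]
tcp_rot: [0.995, -0.103, -0.011, 0.003]
contact_force: [-0.1, 1.0, 0.4]
opening: 0.5
```

```bash
python3 -c "
from h import *
go(-26,0,150);here()"
```

```text
t 10.8 shift mm [ 9.2 -2.7 82.4] rot [0.43 1.27 0.02] F [-0.1  1.   0.4] op 0.5
chamber mm [-33.4  -2.1 232.6]
```

Call:
apply_moves:
  moves:
    - [[0.008, -0.002, 0, 0, 1.3, 0, 0], [0, 0, 0, 0, 0, 0, 0], [0, 0, 0.027, 0, 0, 0, 0], [0, 0, 0.027, 0, 0, 0, 0], [0, 0, 0.025, 0, 0, 0, 0], [0, 0, 0, 0, 0, 0, 0]]

```text
time: 11.4
eef_pos: [0.6091, -0.0059, 0.1499]
tcp_rot: [0.995, -0.101, 0.002, 0.003]
contact_force: [-0.4, 0.5, -0.3]
opening: 0.497
```

```bash
python3 -c "
from h import *
go(-26,0,150);here()"
```

```text
t 11.4 shift mm [-4.7  3.5 -0.1] rot [ 0.36 -0.26  0.27] F [-0.4  0.5 -0.3] op 0.497
chamber mm [-21.3   3.5 149.9]
```

Call:
apply_moves:
  moves:
    - [[-0.005, 0.0035, 0, 0, 0, 0, 0], [0, 0, 0, 0, 0, 0, 1], [0, 0, 0, 0, 0, 0, 1], [0, 0, 0, 0, 0, 0, 1], [0, 0, 0, 0, 0, 0, 1]]
  force: 70

```text
time: 11.9
eef_pos: [0.6045, -0.0093, 0.1524]
tcp_rot: [0.995, -0.101, 0.003, 0.004]
contact_force: [0.0, -2.1, -5.1]
opening: 0.194
```

```bash
python3 -c "
from h import *
go(-26,0,150);here()
p0=np.array([-26,0])
for t in [0,.15,.3,.45,.6,.8,1,1.2,1.3,1.35,1.4]:
    c,s=np.cos(t),np.sin(t);q=np.array([-20*c-130*s,20*s-130*c])+[-6,130];print(t,q.round(),c2w((*q,150),X).round(3))"
```

```text
t 11.9 shift mm [-0.9 -0.7  2.4] rot [ 0.46 -0.41  0.29] F [ 0.  -2.1 -5.1] op 0.194
chamber mm [-25.1  -0.7 152.4]
0 [-26.   0.] [ 0.604 -0.008  0.15 ]
0.15 [-45.   4.] [ 0.586 -0.     0.15 ]
0.3 [-64.  12.] [0.569 0.011 0.15 ]
0.45 [-81.  22.] [0.555 0.024 0.15 ]
0.6 [-96.  34.] [0.542 0.039 0.15 ]
0.8 [-113.   54.] [0.529 0.062 0.15 ]
1 [-126.   77.] [0.521 0.087 0.15 ]
1.2 [-134.  102.] [0.519 0.113 0.15 ]
1.3 [-137.  114.] [0.519 0.126 0.15 ]
1.35 [-137.  121.] [0.52  0.133 0.15 ]
1.4 [-138.  128.] [0.521 0.139 0.15 ]
```

The post is gripped: opening 0.194 is about 17 mm, against its 18 mm diameter. Now I'll swing the gate along the arc.

Call:
apply_moves:
  moves:
    - [[-0.01, -0.001, 0, 0, 0, 0, 1], [-0.01, -0.002, 0, 0, 0, 0, 1], [-0.01, -0.003, 0, 0, 0, 0, 1], [-0.01, -0.004, 0, 0, 0, 0, 1], [-0.009, -0.005, 0, 0, 0, 0, 1], [-0.009, -0.005, 0, 0, 0, 0, 1]]
  force: 80

```text
time: 12.5
eef_pos: [0.5651, 0.015, 0.1527]
tcp_rot: [0.994, -0.106, 0.026, 0.009]
contact_force: [4.4, -5.2, -6.3]
opening: 0.188
```

```bash
cat >> h.py <<'E'
def gate():
    s=ctrl.get_state();c,q=np.cos(X[2]),np.sin(X[2]);d=s["eef_pos"]-[X[0],X[1],0]
    v=1000*np.array([c*d[0]+q*d[1],-q*d[0]+c*d[1]])-[-6,130]
    # angle of (-20,-130) rotated clockwise
    print("gate~",round(np.arctan2(-130,-20)-np.arctan2(v[1],v[0]),3),"r",np.hypot(*v).round(1))
E
python3 -c "
from h import *
go(-81,22,150);here();gate()"
```

```text
t 12.5 shift mm [-12.5  -7.    2. ] rot [ 0.67 -3.09 -0.37] F [ 4.4 -5.2 -6.3] op 0.188
chamber mm [-68.7  15.  152.7]
gate~ 0.346 r 131.0
```

Call:
apply_moves:
  moves:
    - [[-0.009, -0.006, 0, 0, -1, 0, 1], [-0.009, -0.007, 0, 0, -1, 0, 1], [-0.008, -0.007, 0, 0, -1, 0, 1], [-0.009, -0.009, 0, 0, 0, 0, 1], [-0.008, -0.009, 0, 0, 0, 0, 1], [-0.007, -0.01, 0, 0, 0, 0, 1], [-0.006, -0.01, 0, 0, 0, 0, 1]]

```text
time: 13.2
eef_pos: [0.5213, 0.0721, 0.1525]
tcp_rot: [0.993, -0.115, 0.002, 0.016]
contact_force: [-2.0, -12.5, -3.0]
opening: 0.193
```

```bash
python3 -c "
from h import *
go(-137,118,150);here();gate()"
```

```text
t 13.2 shift mm [-15.1 -55.9   0.6] rot [ 1.81 -0.39 -1.31] F [ -2.  -12.5  -3. ] op 0.193
chamber mm [-123.2   61.8  152.5]
gate~ 0.891 r 135.6
```

Call:
apply_moves:
  moves:
    - [[-0.004, -0.01, 0, 0.4, 0, 0, 1], [-0.003, -0.01, 0, 0.4, 0, 0, 1], [-0.003, -0.01, 0, 0.4, 0, 0, 1], [-0.002, -0.011, 0, 0.4, 0, 0, 1], [-0.001, -0.011, 0, 0.4, 0, 0, 1], [0, -0.01, 0, 0, 0, 0, 1]]

```text
time: 13.8
eef_pos: [0.5108, 0.1241, 0.1526]
tcp_rot: [0.992, -0.121, -0.012, 0.013]
contact_force: [-21.8, -9.4, 6.1]
opening: 0.19
```

```bash
python3 -c "
from h import *
go(-137,120,150);here();gate()"
```

```text
t 13.8 shift mm [ 6.9 -9.7  2.2] rot [ 1.62  1.19 -2.09] F [-21.8  -9.4   6.1] op 0.19
chamber mm [-144.2  110.6  152.6]
gate~ 1.279 r 139.6
```

Call:
apply_moves:
  moves:
    - [[0.005, -0.006, 0, 0.5, 0.5, -1, 1], [0.004, -0.005, 0, 0.5, 0.3, -0.5, 1], [0, -0.003, 0, 0, 0, 0, 1], [0, 0, 0, 0, 0, 0, 1]]

```text
time: 14.2
eef_pos: [0.5093, 0.1318, 0.1524]
tcp_rot: [0.993, -0.111, -0.023, 0.012]
contact_force: [2.3, -4.0, -6.7]
opening: 0.184
```

```bash
python3 -c "
from h import *
go(-137,120,150);here();gate()
a=ctrl.read_camera('scene')[:,:,::-1]
b=ctrl.read_camera('top')[:,:,::-1]
cv2.imwrite('pics/s3.png',np.hstack([cv2.resize(a[150:390,150:470],(400,300)),cv2.resize(b[120:345,220:520],(400,300))]))"
```

```text
t 14.2 shift mm [10.3 -2.4  1.9] rot [ 1.61  2.45 -0.9 ] F [ 2.3 -4.  -6.7] op 0.184
chamber mm [-147.2  117.8  152.4]
gate~ 1.332 r 141.7
```

View pics/s3.png

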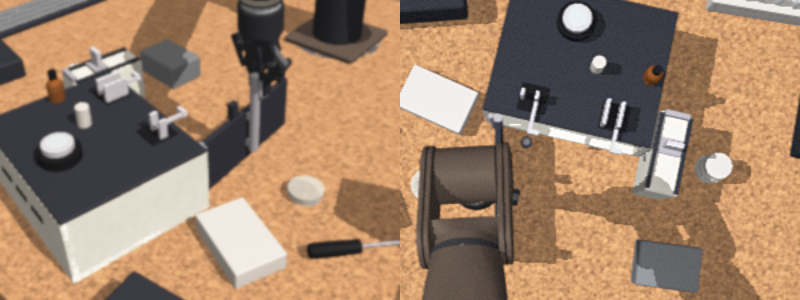

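The gate is wide open: the panel is nearly square to the front in the scene inset, and all the loose things stand in place. The TCP sits about 10 mm outside the post's arc, so I'll shift inwards to centre the pads on it.

Call:
apply_moves:
  moves:
    - [[0.005, -0.001, 0, 0.5, 0.8, 0, 1], [0.005, -0.001, 0, 0.5, 0.8, 0, 1], [0.004, -0.001, 0, 0.4, 0.8, 0, 1], [0, 0, 0, 0, 0, 0, 1]]

```text
time: 14.7
eef_pos: [0.5093, 0.1316, 0.1524]
tcp_rot: [0.994, -0.109, -0.022, 0.006]
contact_force: [7.0, -5.9, -10.1]
opening: 0.187
```

```bash
python3 -c "
from h import *
go(-137,120,150);here();gate()"
```

```text
t 14.7 shift mm [10.3 -2.5  2. ] rot [ 1.    2.48 -0.64] F [  7.   -5.9 -10.1] op 0.187
chamber mm [-147.2  117.6  152.4]
gate~ 1.331 r 141.7
```

Call:
apply_moves:
  moves:
    - [[0.007, 0, 0, 0.3, 0.8, 0, 1], [0.007, 0, 0, 0.3, 0.8, 0, 1], [0, 0, 0, 0, 0, 0, 1]]
  force: 25

```text
time: 15.0
eef_pos: [0.5085, 0.1301, 0.1522]
tcp_rot: [0.994, -0.108, -0.03, 0.005]
contact_force: [10.4, -6.9, -11.7]
opening: 0.185
```

```bash
python3 -c "
from h import *
go(-137,120,150);here();gate()
b=ctrl.read_camera('wrist')[:,:,::-1]
a=ctrl.read_camera('scene')[:,:,::-1]
cv2.imwrite('pics/w.png',np.hstack([cv2.resize(b,(400,300)),cv2.resize(a[150:270,270:430],(400,300))]))"
```

```text
t 15.0 shift mm [10.7 -4.2  1.5] rot [ 0.9   3.41 -0.58] F [ 10.4  -6.9 -11.7] op 0.185
chamber mm [-147.7  116.   152.2]
gate~ 1.319 r 142.4
```

View pics/w.png

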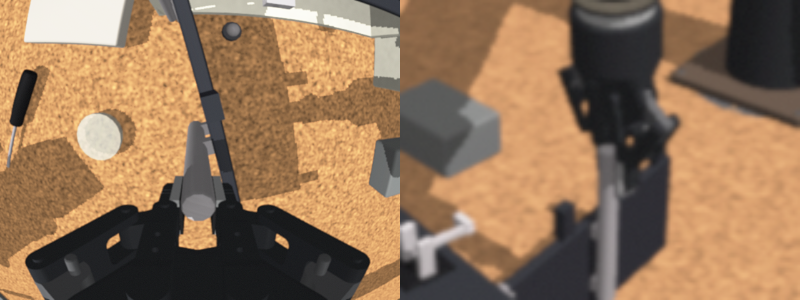

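Call:
apply_moves:
  moves:
    - [[0.015, -0.002, 0, 0, 0, 0, 1], [0.015, -0.002, 0, 0, 0, 0, 1], [0.015, -0.002, 0, 0, 0, 0, 1]]

```text
time: 15.4
eef_pos: [0.5099, 0.1307, 0.1501]
tcp_rot: [0.989, -0.11, -0.101, 0.009]
contact_force: [-19.2, -3.5, 0.5]
opening: 0.188
```

```bash
python3 -c "
from h import *
go(-137,120,150);here();gate()"
```

```text
t 15.4 shift mm [ 9.2 -3.3 -1.9] rot [ 2.25 11.37 -0.78] F [-19.2  -3.5   0.5] op 0.188
chamber mm [-146.5  116.8  150.1]
gate~ 1.324 r 141.1
```

The tips are stuck to the post by friction and the wrist is tilting. I'll loosen slightly, keeping the finger behind the post, so the pads slide inwards.

Call:
apply_moves:
  moves:
    - [[0, 0, 0, 0, 0, 0, 0.52], [0.003, 0, 0, 0, 3, 0, 0.52]]

```text
time: 15.6
eef_pos: [0.5107, 0.1284, 0.1498]
tcp_rot: [0.991, -0.109, -0.078, 0.015]
contact_force: [-3.7, -5.4, -1.5]
opening: 0.24
```

```bash
python3 -c "
from h import *
go(-137,120,150);here();gate()"
```

```text
t 15.6 shift mm [ 8.  -5.3 -1.7] rot [ 2.68  8.76 -0.67] F [-3.7 -5.4 -1.5] op 0.24
chamber mm [-145.2  114.8  149.8]
gate~ 1.309 r 140.1
```

Call:
apply_moves:
  moves:
    - [[0.006, -0.002, 0, 0.6, 3, 0, 0.52], [0.006, -0.002, 0, 0.6, 3, 0, 0.52], [0.003, -0.002, 0, 0.5, 2, 0, 0.52]]

```text
time: 15.9
eef_pos: [0.5237, 0.1274, 0.1488]
tcp_rot: [0.994, -0.108, -0.01, 0.014]
contact_force: [-5.1, -6.4, 0.2]
opening: 0.24
```

```bash
python3 -c "
from h import *
go(-137,120,150);here();gate()"
```

```text
t 15.9 shift mm [-4.8 -3.4 -1.2] rot [ 1.73  1.01 -0.51] F [-5.1 -6.4  0.2] op 0.24
chamber mm [-132.3  116.5  148.8]
gate~ 1.312 r 127.0
```

Call:
apply_moves:
  moves:
    - [[-0.003, -0.003, 0, 0.5, 0.5, 0, 0.52], [0, -0.001, 0, 0, 0, 0, 1], [0, -0.001, 0, 0, 0, 0, 1], [0, 0, 0, 0, 0, 0, 1], [0, 0, 0, 0, 0, 0, 1]]
  force: 60

```text
time: 16.4
eef_pos: [0.522, 0.1297, 0.15]
tcp_rot: [0.994, -0.11, -0.005, 0.012]
contact_force: [-2.2, -4.8, -2.2]
opening: 0.198
```

```bash
python3 -c "
from h import *
go(-137,120,150);here();gate()
b=ctrl.read_camera('wrist')[:,:,::-1]
a=ctrl.read_camera('top')[:,:,::-1]
go(-137,120,150);gate()
cv2.imwrite('pics/w2.png',np.hstack([cv2.resize(b,(400,300)),cv2.resize(a[120:345,220:520],(400,300))]))"
```

```text
t 16.4 shift mm [-2.7 -1.6 -0.1] rot [ 1.45  0.41 -0.77] F [-2.2 -4.8 -2.2] op 0.198
chamber mm [-134.4  118.4  150. ]
gate~ 1.328 r 128.9
t 16.5 shift mm [-2.7 -1.6 -0.1] rot [ 1.45  0.41 -0.76] F [-2.1 -6.1 -3.7] op 0.195
gate~ 1.328 r 128.9
```

View pics/w2.png

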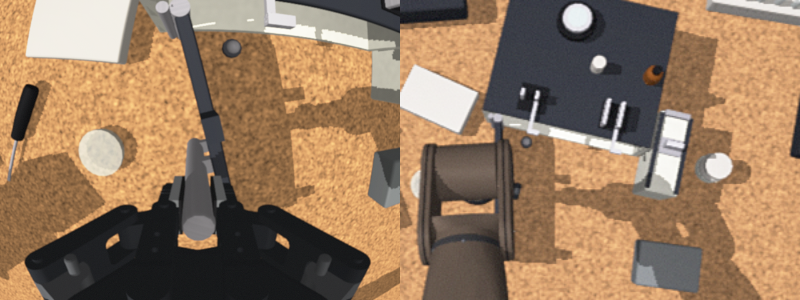

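The post is now centred between the pads (wrist view (198,215)). The gate is at about 1.33 rad and still, the shutter and both catches look home, and the loose things are where they started. I'm handing in.

```bash
python3 -c "
from h import *
gate();print(abs(ctrl.get_state()['dq']).max());print(ctrl.sign_off())"
```

```text
gate~ 1.328 r 128.9
0.0012695907993265816
the job is handed in; nothing more can be done
None
```

The job is handed in at about 16.5 s of the 64 s allowed, with the gripper still pinching the post at 60 N and holding the gate open. Sign-off reports no verdict, so everything below comes from my own measurements and pictures.

- **Shutter:** I pushed the slide until the spring force dropped away, then about 16 N built up against the stop at the travel I expected for home.
- **Catches:** I squeezed the broad one first, then the narrow one. Each closed to about 31 mm by the gripper reading, against 32 mm squeezed and 44 mm latched. Later pictures showed both still closed.
- **Gate:** I estimate 1.33 rad from the tool position. The joints were still (under 0.002 rad/s), and the outside force on the tool was about 7 N.
- **Loose things:** In the top view before hand-in, none looked shifted. The dish was partly hidden there, but the wrist view showed it clear of the gate.

**What went wrong:** during the swing the pads slid about 10 mm off the post's centre. I loosened the grip slightly, keeping one finger against the post, re-centred and gripped again. At the end the tool was still about 2.6 mm off the expected arc radius (128.9 against 131.5 mm).

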